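# Clamp a bow-handle blank, tilt the board to the pointer and hold it

### The arm

A 6-joint arm with a two-finger parallel gripper is mounted at the origin on the work surface. World frame = base frame: x ahead of the robot, y to its left, z up, the work surface at z = 0. Lengths are in m, angles in rad, forces in N, time in s.
With the tool pointing down it reaches from about 0.25 to 0.775 m from the base axis. Payload 4 kg.
Tool frame: the origin (TCP) lies at the very end of the fingers, on their centre line; the grasp point (between the pads) lies 19 mm behind it; z points along the fingers, y is the direction in which the jaws open and shut (so a half turn about z gives the same grasp; the last joint's range is limited). The gripper opens to 85 mm and grips with 20 to 120 N. Pads are 22 mm wide; open, the fingers measure 114 mm over their backs; the gripper's body (76 mm by 85 mm) begins 54 mm behind the grasp point. The pads swing forward as they close: fully open they stand 13 mm farther back than shut.
Start: joints at [-0.103, 0.087, 1.371, -0, 1.684, -0.103], TCP at [0.55, -0, 0.231] pointing down, gripper open.
Joint ranges: [-3.1, 3.1], [-0.76, 2.03], [0.27, 2.55], [-1.08, 4.22], [0.17, 2.65], [-2.57, 2.57]. Speed limits (rad/s): [2.79, 2.79, 3.14, 3.14, 3.14, 3.14].

### API

Orientations are given as [roll, pitch, yaw] about the fixed x, y, z axes, in that order (R = Rz(yaw) Ry(pitch) Rx(roll)).
In Python, from plant import arm, eoat, solve_ik, imaging, workorder, telemetry gives the robot as it stands. The module is installed in compiled form; this text tells all that it offers. Calls block until the motion is done:
- arm.move_pose(position, orientation): joint-space move of the TCP to a pose.
- arm.movel(position, frame=None, speed=0.15): straight line of the TCP; frame=None keeps the orientation; speed is the mean speed in m/s.
- arm.move_j(angles): joint-space move.
- eoat.move_gripper(opening, grip_force=None): finger opening in m; grip_force is the grip in N (None keeps the last); returns when the fingers have stopped.
- arm.dwell(seconds).
- solve_ik(position, orientation): joint angles nearest the present ones, or None.
- imaging.capture(name): name is "scene" or "side" or "wrist"; returns a dict with "image" (480x640x3 uint8, blue, green, red), "range_z" (480x640 float32, m along the optical axis (not along the pixel's ray), 0 where there is no reading), "fx", "fy", "cx", "cy" (pixels), "rvec" (rotation vector, rad) and "tvec" (3), from world to camera coordinates, as OpenCV has them. Camera axes: x right, y down, z forward; pixel columns grow to the right and rows downward; lengths in m; the calibration is good to about 2 mm. The wrist camera is an equidistant fisheye: a pixel r from the principal point sees the ray r / f radians off the axis. A picture is of the moment at which its call begins.
A pose or a line that the arm cannot do raises arm.PlanningError and nothing moves.
- workorder.hand_in(): hands the job in, once; it reports no verdict.
Readings, each from a call of its own:
- telemetry.read_time_s(): time.
- telemetry.read_joint_pos(): joint angles.
- telemetry.read_joint_velocities(): joint speeds.
- telemetry.read_tau(): joint torques, N m.
- telemetry.read_tcp_pos(): TCP position.
- telemetry.read_eef_rot(): TCP orientation.
- telemetry.read_wrist_force(): force on the tool from outside, world axes, zero at the start.
- telemetry.read_ft_torque(): the same for the moment, N m.
- telemetry.read_gripper_width(): finger opening in m.
Only numpy, scipy, OpenCV 4.12 (cv2) and the standard library are available. Lean on these libraries where they do the work, as an engineer would, in place of code of your own. Each camera call takes 0.05 s, during which the arm holds its last target.

### The job

The bow-handle blank already lies in the pocket of the plywood tilting board: swing the black-knobbed clamp arm fully down onto it while the board is still flat. Then lift the board by the steel bar at its front edge until it lines up with the red pointer on the scale, and keep holding it there in the gripper: the board drops if you let go, and the job finishes while you are still holding it so that I can lock it. Leave the pointer and the other things on the bench where they are.

Things in the scene. Friction and masses are not known exactly. Their poses are not given: they have to be found in the camera images.
- fixture: Fixed tilting fixture: plywood base 240 x 240 x 12 mm with hinged board, white quadrant scale and red pointer. Origin on the bench. x points level from the lifting bar to the hinge (roughly away from the robot), y along the hinge line to the scale side. Hinge line at x = 110 mm, 55 mm up; level board from x = -85 to 110 mm. Scale and pointer at y = 90 to 117 mm, up to 210 mm high.
- hinge_mid (a point): Middle of the board's hinge line, in the middle of the board's thickness; its axes are the board's: x along the board from the bar to the hinge, y along the hinge line, z out of the board's upper face.
- tilt_board (a joint): Tilt of the hinged plywood board (195 x 150 x 18 mm, white stripe along its edge beside the scale), about 0.6 kg: 0 = level and resting, grows as its bar end is lifted, rad, stop at 1.15. Nothing but the lifter holds it up: it falls back when let go. About 4 N at the bar carries it.
- bar_mid (a point): Middle of the steel lifting bar: round, 14 mm thick, 120 mm long, parallel to the hinge line and 240 mm from it, in the board's mid-plane, 45 mm in front of its edge (55 mm above the bench when level). 38 mm free between bar and board. It can be pinched from above, one finger in front, one behind, and turns between the fingers as the board tilts. Axes as hinge_mid.
- clamp_arm (a joint): Clamp arm on the board, rad: 0 = down, arm parallel to the board with its rubber foot on the blank (stop at -0.04); grows as the arm's knob is raised; starts between 0.6 and 1.05. Stiff hinge (about 0.25 N m, 3 N at the knob): it stays where it is left.
- clamp_pivot (a point): Pivot of the clamp arm, near the hinge end of the board, on its middle line: 30 mm from the hinge line and 79 mm above the hinge line's height when the board is level. The pivot's axis is parallel to the hinge line. The axes of this point are the arm's: its x points from knob to pivot.
- clamp_ball (a point): Centre of the black ball knob, 28 mm in diameter, on the free end of the clamp arm (steel, 13 mm wide, 14 mm high), 120 mm from the pivot, towards the bar. Arm down: 134 mm above the bench, with 24 mm free below the ball down to the blank's top. It can be pinched from above across the arm.
- pointer (a joint): Setting of the red pointer, rad, in the same sense as tilt_board: the board lines up with the pointer when both values are equal. Between 0.4 and 0.8; stiff, not to be moved.
- pointer_tip (a point): Tip of the red pointer, a bar 200 mm long and 8 mm high with a thicker end, turning about the board's hinge line, beside the board on the scale side (96 mm from the board's middle line). Its x axis points from the tip to the hinge line.
- blank_mid (a point): Centre of the laminated blank in the pocket, a block 130 x 40 x 32 mm of dark wood with a pale middle layer, 0.12 kg, loose in the pocket with 2 to 3 mm play, long side from bar to hinge.
- pocket (a point): Where the blank's centre belongs: centre of the pocket (rims 14 mm high) on the board, 120 mm from the hinge line and 25 mm above the board's mid-plane. Axes as hinge_mid.
- spare_blank_mid (a point): Centre of a second, identical blank lying on the bench; leave alone.
- cork_block: Cork sanding block 100 x 60 x 30 mm on the bench beside the fixture, origin under its centre; leave alone.
- rasp: Rasp with a yellow handle, 250 mm long, 28 mm high, lying along its own x beside the fixture, origin at its middle on the bench; leave alone.
- glue: White glue bottle with orange cap, 60 mm thick, 160 mm high, origin under its centre; leave alone.
- mug: Blue mug, 76 mm across, 90 mm high, origin under its centre; leave alone.
- tape: Yellow roll of tape, 100 mm across, 25 mm high, origin under its centre; leave alone.
Not all that is in view belongs to the job. What is shaped like the part that bears blank_mid but orange is not meant.

How it is judged:
On the way, in this order (a step that is already met when the one before it is completed fails the run):
1. the clamp arm is fully down on the blank while the board is still flat (value of joint clamp_arm below 0.06 rad and value of joint tilt_board below 0.1 rad and distance between blank_mid and pocket below 0.012 m), for 0.2 s.
2. the board, held by the fingers, is lined up with the red pointer, clamp still down (angle between the x axis of hinge_mid and the x axis of pointer_tip, either way round below 0.07 rad and value of joint clamp_arm below 0.06 rad and distance between blank_mid and pocket below 0.012 m and contact force between the fingers and fixture above 1 N), for 0.5 s.
At the end, for the whole second after the job is handed in: The board is held still by the fingers (over 1 N of contact, under 0.1 rad/s) within 0.07 rad (4 degrees) of the red pointer, the clamp arm is within 0.06 rad of down, and the blank's centre is within 12 mm of its place in the pocket (all of step 2 and velocity of joint tilt_board between -0.1 and 0.1 rad/s); the arm keeps its last pose, push and grip.
It fails at once if the pointer is moved by more than 10 mm at its tip (distance of pointer_tip from where it was at the start of the episode above 0.01 m).
It fails at once if a bystander (spare blank, cork block, rasp, glue, mug or tape) is moved by more than 20 mm (distance of any of spare_blank_mid, cork_block, rasp, glue, mug, tape from where it was at the start of the episode above 0.02 m).
It also fails if it takes over 51 s, if anything falls off the work surface, if the arm or the gripper's body presses on something with over 40 N, if the wrist force passes 120 N, or if a joint passes its speed limit or range.

## Working session

There is one attempt and no reset: what is moved stays moved. The work goes in short steps, each a Python script; the robot and the scene stay as the last script left them, time stands still between calls to the robot, and variables do not carry over. Pictures are saved under pics/ and viewed, and the job is handed in when it is done.

```bash
mkdir -p pics
cat > h.py <<'E'
import numpy as np, cv2, pickle
from plant import arm,eoat,solve_ik,imaging,workorder,telemetry
def cap(n,tag):
    c=imaging.capture(n); cv2.imwrite(f'pics/{tag}.png',c['image']); pickle.dump(c,open(f'pics/{tag}.pkl','wb')); return c
def pts(c):
    R=cv2.Rodrigues(np.array(c['rvec'],float))[0]; t=np.array(c['tvec'],float).reshape(3)
    v,u=np.mgrid[0:480,0:640]; z=c['range_z']
    P=np.stack([(u-c['cx'])/c['fx']*z,(v-c['cy'])/c['fy']*z,z],-1)
    W=(P-t)@R; W[z==0]=np.nan; return W
E
python3 - <<'E'
from h import *
for n in('scene','side'):
    c=cap(n,n+'0'); print(n,c['fx'],c['cx'],c['cy'],c['rvec'],c['tvec'],(c['range_z']>0).mean())
print(telemetry.read_time_s(),telemetry.read_eef_rot())
E
```

```text
scene 503.35017820610256 330.4806226633812 243.864567344112 [ 0.76549087  2.6731555  -0.97709507] [ 0.46025316 -0.16199497  1.36512006] 0.9960091145833333
side 436.37287778586676 324.74613950329996 242.60399938275162 [ 2.29160169 -0.920082    0.33269745] [-0.38917176  0.38157458  1.06147711] 0.99609375
0.1 [-3.13956318e+00 -1.97607345e-04  1.57080794e+00]
```

View pics/scene0.png

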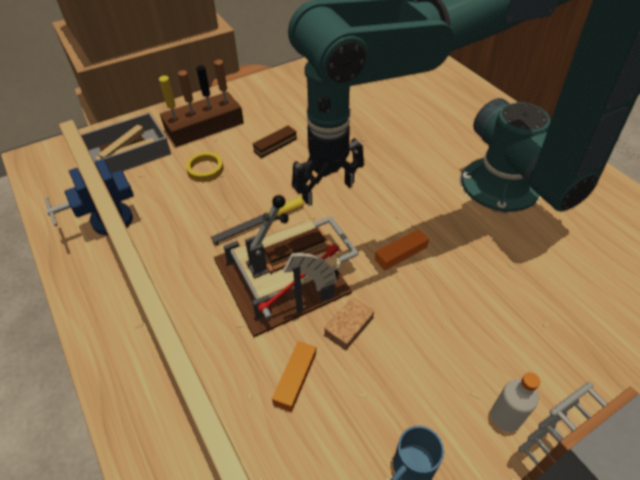

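View pics/side0.png

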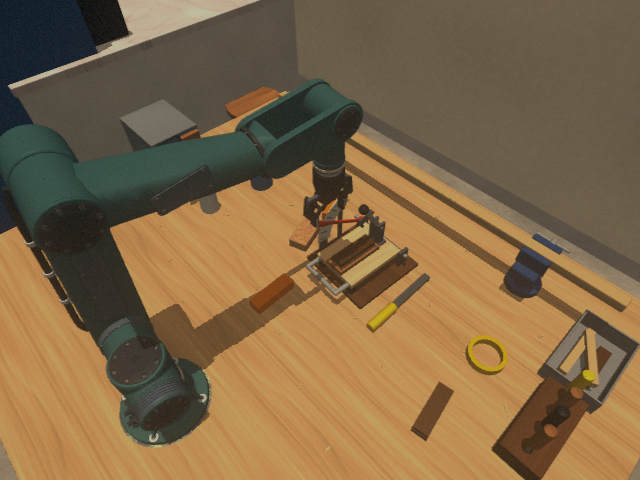

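The scene view shows the fixture at about (285,270), with the ball knob at (279,202), the bar at (345,240) and the red pointer from (262,307) to (337,248). The side view shows the ball at (364,209) and the bar at about (325,280). Next I'll zoom in and get 3D points.

Run:
```python
from h import *
for n,(x0,y0,x1,y1) in dict(scene=(200,180,370,340),side=(290,170,440,320)).items():
    c=pickle.load(open(f'pics/{n}0.pkl','rb')); im=c['image'][y0:y1,x0:x1]
    cv2.imwrite(f'pics/{n}0z.png',cv2.resize(im,None,fx=4,fy=4,interpolation=cv2.INTER_CUBIC)[:600,:800])
    W=pts(c); hsv=cv2.cvtColor(c['image'],cv2.COLOR_BGR2HSV)
    # red pointer
    m=((hsv[...,0]<6)|(hsv[...,0]>174))&(hsv[...,1]>170)&(hsv[...,2]>80)
    m[:y0]=0;m[y1:]=0;m[:,:x0]=0;m[:,x1:]=0
    v,u=np.nonzero(m); print(n,'red',len(u))
    k=np.argsort(u)[::max(1,len(u)//14)]
    for i in k: print(u[i],v[i],W[v[i],u[i]].round(3))
    dk=(c['image'].max(2)<45); 
    b=(slice(192,212),slice(270,290)) if n=='scene' else (slice(200,220),slice(355,375))
    print('ball',np.argwhere(dk[b]).mean(0),dk[b].sum(),np.nanmedian(W[b][dk[b]],0))
```

```text
scene red 291
258 305 [0.746 0.043 0.063]
260 307 [0.745 0.051 0.065]
263 306 [0.739 0.053 0.066]
267 306 [0.732 0.056 0.065]
270 304 [0.724 0.054 0.062]
273 299 [0.715 0.052 0.072]
277 297 [0.707 0.054 0.075]
282 290 [0.694 0.054 0.09 ]
287 288 [0.684 0.057 0.094]
293 284 [0.67  0.057 0.097]
324 255 [0.596 0.058 0.144]
327 249 [0.587 0.055 0.155]
330 251 [0.585 0.064 0.156]
332 246 [0.577 0.058 0.161]
335 246 [0.571 0.06  0.159]
ball [9.89583333 8.25      ] 96 [ 0.64366529 -0.03218528  0.2443484 ]
side red 36
319 222 [0.573 0.059 0.161]
322 222 [0.581 0.055 0.158]
328 222 [0.605 0.056 0.138]
338 221 [0.644 0.053 0.116]
339 221 [0.645 0.051 0.117]
340 221 [0.652 0.053 0.11 ]
341 221 [0.657 0.054 0.106]
342 221 [0.658 0.051 0.108]
344 220 [0.67  0.054 0.101]
346 220 [0.679 0.054 0.095]
350 220 [0.692 0.049 0.089]
352 220 [0.701 0.05  0.081]
355 219 [0.715 0.05  0.075]
357 219 [0.722 0.048 0.071]
358 219 [0.728 0.049 0.066]
359 217 [0.739 0.054 0.064]
360 218 [0.738 0.049 0.064]
361 217 [0.743 0.05  0.063]
ball [nan nan] 0 [nan nan nan]<stdin>:14: RuntimeWarning: Mean of empty slice.
  ret = um.true_divide(
  return np.nanmean(a, axis, out=out, keepdims=keepdims)
```

Run:
```python
from h import *
c=pickle.load(open('pics/scene0.pkl','rb'));W=pts(c)
for v in range(200,330,6):
    print(v,' '.join('%d:(%d,%d,%d)'%((u,)+tuple((W[v,u]*1000).astype(int))) for u in range(216,366,10) if W[v,u,2]>0.03))
```

```text
200 276:(646,-35,247) 296:(514,-211,30) 306:(603,7,261)
206 276:(649,-30,237)
212 276:(648,-35,215)
218 266:(671,-35,210) 276:(650,-35,199) 286:(630,-31,192) 326:(499,-90,64)
224 266:(672,-37,191) 306:(549,-99,64) 316:(528,-88,61) 336:(488,-62,63)
230 266:(674,-36,176) 286:(598,-106,65) 296:(577,-97,61) 306:(572,-56,97) 316:(552,-47,94) 336:(497,-49,60)
236 256:(694,-46,160) 266:(645,-116,62) 276:(625,-104,62) 286:(606,-90,64) 296:(600,-52,98) 306:(581,-41,96) 316:(563,-28,98) 346:(489,-18,63)
242 236:(714,-127,73) 246:(714,-56,143) 256:(699,-37,153) 266:(653,-100,62) 276:(645,-61,96) 286:(627,-49,96) 296:(607,-41,92) 306:(591,-23,100) 316:(569,-18,92) 326:(544,-17,76) 346:(496,-7,58)
248 226:(740,-124,71) 236:(720,-117,66) 246:(715,-59,121) 256:(705,-27,148) 266:(672,-56,98) 276:(653,-46,96) 286:(635,-34,96) 296:(616,-23,96) 306:(594,-19,86) 316:(572,-14,77) 326:(552,-4,74) 336:(572,65,159)
254 226:(743,-123,53) 236:(727,-102,64) 246:(708,-90,64) 256:(707,-26,131) 266:(676,-51,85) 276:(661,-32,95) 286:(643,-20,96) 296:(662,66,199) 306:(641,66,186) 316:(578,-4,70) 326:(591,59,145) 34
[... 549 characters left out ...]
78 246:(736,-33,61) 256:(719,-17,67) 266:(702,-4,70) 276:(682,2,64) 286:(664,13,63) 296:(670,75,139) 306:(628,36,63) 316:(623,72,101) 326:(598,70,82)
284 256:(726,-5,64) 266:(708,5,63) 276:(690,17,66) 286:(672,28,64) 296:(671,73,118) 316:(622,69,77) 326:(599,71,62)
290 256:(733,9,65) 266:(714,17,62) 276:(697,29,63) 286:(685,55,86) 296:(672,74,98) 326:(601,74,44)
296 256:(739,18,59) 266:(724,39,73) 276:(707,51,76) 296:(674,76,81)
302 256:(748,41,73) 266:(728,43,60) 296:(674,74,57) 356:(558,127,32)
308 256:(751,41,54) 266:(735,56,60) 346:(585,128,32)
314 256:(753,41,32) 266:(741,69,60) 346:(593,142,34) 356:(575,152,32)
320 336:(618,141,31) 346:(600,152,31)
326 346:(608,164,30) 356:(591,176,31)
```

View crops.

View pics/scene0z.png

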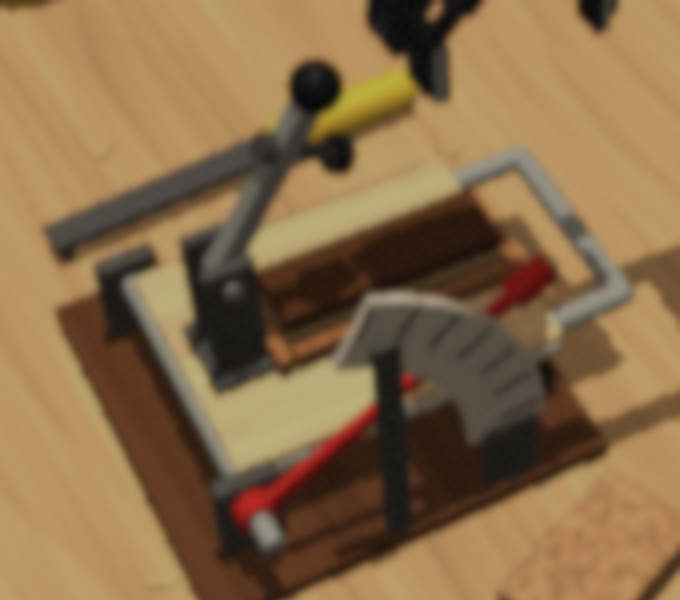

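View pics/side0z.png

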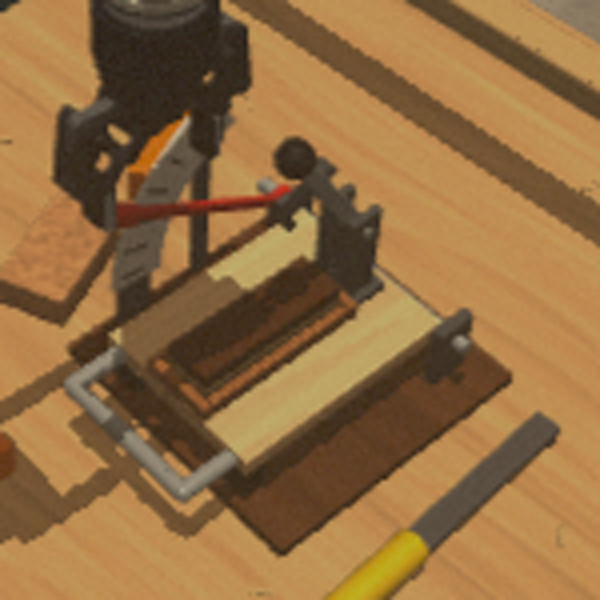

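Run:
```python
from h import *
for n,(x0,y0,x1,y1) in dict(scene=(200,180,370,340),side=(290,170,440,320)).items():
    c=pickle.load(open(f'pics/{n}0.pkl','rb')); W=pts(c); hsv=cv2.cvtColor(c['image'],cv2.COLOR_BGR2HSV)
    B=np.zeros((480,640),bool);B[y0:y1,x0:x1]=1
    m=((hsv[...,0]<6)|(hsv[...,0]>174))&(hsv[...,1]>170)&(hsv[...,2]>80)&B
    P=W[m]; s=P.mean(0); 
    a=np.polyfit(P[:,0],P[:,2],1); b=np.polyfit(P[:,0],P[:,1],1); print(n,'pointer slope',np.arctan(a[0]),'z@.738',np.polyval(a,.738),'dy/dx',b[0], 'x range',P[:,0].min(),P[:,0].max())
    # bar: height .05-.066, x .46-.52
    m=B&(W[...,2]>.052)&(W[...,2]<.068)&(W[...,0]>.465)&(W[...,0]<.515)&(abs(W[...,1]+.02)<.09)&(hsv[...,1]<90)
    P=W[m]; print('bar',len(P), P.min(0),P.max(0)); f=np.polyfit(P[:,1],P[:,0],1); print(f,np.median(P,0))
    m=B&(W[...,2]>.056)&(W[...,2]<.070)&(W[...,0]>.53)&(W[...,0]<.75)&(abs(W[...,1]+.03)<.1)
    r=cv2.minAreaRect(W[m][:,:2].astype(np.float32)*1000); print('board',r)
    m=B&(W[...,2]>.21)&(abs(W[...,1]+.035)<.03)&(W[...,0]>.62)&(W[...,0]<.68)
    print('ball',W[m].mean(0),W[m].min(0),W[m].max(0),m.sum())
```

```text
** On entry to DLASCL parameter number  4 had an illegal value
 ** On entry to DLASCL parameter number  4 had an illegal value
 ** On entry to DLASCL parameter number  4 had an illegal value
 ** On entry to DLASCL parameter number  4 had an illegal value
 ** On entry to DLASCL parameter number  5 had an illegal value
 ** On entry to DLASCL parameter number  4 had an illegal valueTraceback (most recent call last):
  File "<stdin>", line 7, in <module>
    c, resids, rank, s = lstsq(lhs, rhs, rcond)
                         ~~~~~^^^^^^^^^^^^^^^^^
    x, resids, rank, s = _umath_linalg.lstsq(a, b, rcond,
                         ~~~~~~~~~~~~~~~~~~~^^^^^^^^^^^^^
                                             signature=signature)
                                             ^^^^^^^^^^^^^^^^^^^^
    raise LinAlgError("SVD did not converge in Linear Least Squares")
numpy.linalg.LinAlgError: SVD did not converge in Linear Least Squares
```

The zooms show the arm raised, with its ball at scene crop (315,85) and side crop (295,157). There are also a small dark knob on the arm at scene crop (335,152), the blank in the pocket, and the bar with a dark band at its middle. My fit failed on NaN points, so I'll filter those and refit.

```bash
cat > fit.py <<'E'
from h import *
np.set_printoptions(suppress=True,precision=4)
for n,(x0,y0,x1,y1) in dict(scene=(200,180,370,340),side=(290,170,440,320)).items():
    c=pickle.load(open(f'pics/{n}0.pkl','rb')); W=pts(c); hsv=cv2.cvtColor(c['image'],cv2.COLOR_BGR2HSV)
    B=np.zeros((480,640),bool);B[y0:y1,x0:x1]=1; B&=np.isfinite(W[...,2])
    W=np.nan_to_num(W)
    m=((hsv[...,0]<6)|(hsv[...,0]>174))&(hsv[...,1]>170)&(hsv[...,2]>80)&B&(abs(W[...,1]-.055)<.02)
    P=W[m]; a=np.polyfit(P[:,0],P[:,2],1); b=np.polyfit(P[:,0],P[:,1],1); print(n,'pointer slope',np.arctan(a[0]),'z@.738',np.polyval(a,.738),'dy/dx',b[0], 'x range',P[:,0].min(),P[:,0].max(),np.median(P,0))
    m=B&(W[...,2]>.050)&(W[...,2]<.068)&(W[...,0]>.465)&(W[...,0]<.515)&(abs(W[...,1]+.02)<.12)
    P=W[m]; print('bar',len(P), P.min(0),P.max(0)); f=np.polyfit(P[:,1],P[:,0],1); print(f,np.median(P,0))
    print('board',[ (tuple(np.round(p,1))) for p in cv2.boxPoints(cv2.minAreaRect(W[B&(W[...,2]>.056)&(W[...,2]<.069)&(W[...,0]>.535)&(W[...,0]<.77)&(abs(W[...,1]+.03)<.1)&(hsv[...,2]>90)][:,:2].astype(np.float32)*1000))])
    m=B&(W[...,2]>.222)&(abs(W[...,1]+.035)<.03)&(W[...,0]>.62)&(W[...,0]<.68)
    print('ball',m.sum(),W[m].mean(0),W[m].min(0),W[m].max(0),np.argwhere(m).mean(0))
    m=B&(W[...,2]>.088)&(W[...,2]<.105)&(W[...,0]>.53)&(W[...,0]<.69)&(abs(W[...,1]+.035)<.04)
    r=cv2.minAreaRect(W[m][:,:2].astype(np.float32)*1000); print('blank top',r)
E
python3 fit.py
```

```text
scene pointer slope -0.5337707790530011 z@.738 0.06155244834359286 dy/dx -0.07541163033202282 x range 0.5703395947825742 0.7487793012174917 [0.6926 0.0551 0.0865]
bar 351 [ 0.4812 -0.0984  0.0516] [0.5147 0.0372 0.0671]
[0.0301 0.4982] [ 0.4966 -0.0302  0.0614]
board [(np.float32(534.0), np.float32(-125.5)), (np.float32(746.5), np.float32(-128.3)), (np.float32(749.1), np.float32(69.4)), (np.float32(536.5), np.float32(72.2))]
ball 208 [ 0.6412 -0.0329  0.2462] [ 0.6207 -0.0488  0.2221] [ 0.657  -0.0056  0.3097] [200.2644 279.0769]
blank top ((617.9658203125, -39.41614532470703), (44.19812774658203, 142.11117553710938), 86.53379821777344)
side pointer slope -0.5255131843022169 z@.738 0.06267096268230699 dy/dx -0.05058306788092616 x range 0.5728173216130764 0.7434270267404427 [0.6765 0.0527 0.0972]
bar 261 [ 0.4815 -0.0991  0.0521] [0.5148 0.0352 0.0674]
[0.0286 0.4956] [ 0.493  -0.0406  0.061 ]
board [(np.float32(534.5), np.float32(-119.8)), (np.float32(743.6), np.float32(-120.6)), (np.float32(744.3), np.float32(69.3)), (np.float32(535.2), np.float32(70.0))]
ball 99 [ 0.6345 -0.0416  0.2471] [ 0.621  -0.0538  0.2275] [ 0.6498 -0.0104  0.307 ] [207.7071 362.2525]
blank top ((618.7882690429688, -39.526912689208984), (43.88019561767578, 143.3302459716797), 85.8222885131836)
```

```bash
cat > tri.py <<'E'
from h import *
np.set_printoptions(suppress=True,precision=4)
def ray(c,u,v):
    R=cv2.Rodrigues(np.array(c['rvec'],float))[0]; t=np.array(c['tvec'],float).reshape(3)
    d=R.T@np.array([(u-c['cx'])/c['fx'],(v-c['cy'])/c['fy'],1]); return -R.T@t,d/np.linalg.norm(d)
def tri(a,b):
    (p,d),(q,e)=a,b; s=np.linalg.lstsq(np.stack([d,-e],1),q-p,rcond=None)[0]
    x,y=p+s[0]*d,q+s[1]*e; return (x+y)/2,np.linalg.norm(x-y)
def onz(r,z): p,d=r; return p+d*(z-p[2])/d[2]
if __name__=='__main__':
    S=pickle.load(open('pics/scene0.pkl','rb'));D=pickle.load(open('pics/side0.pkl','rb'))
    out=[]
    for c,(u,v) in((S,(279,201)),(D,(363,209))):
        g=c['image'].max(2).astype(int); win=g[v-9:v+10,u-9:u+10]; m=(win<50).astype(np.uint8)
        n,l,st,ce=cv2.connectedComponentsWithStats(m); k=l[9,9]; print(st[k],ce[k]+[u-9,v-9]); out.append(ray(c,*(ce[k]+[u-9,v-9])))
    print('ball',tri(*out))
    # bar ends from crops: scene corners, side corners, mid band
    for nm,s,d in(('band',(571,228),(118,431)),('cornA(far)',(524,155),(183,489)),('cornB',(626,290),(74,384)),
                  ('tip',(538,280),(118,213)),('hub',(252,500),(283,190))):
        a=ray(S,200+s[0]/4-.4,180+s[1]/4-.4);b=ray(D,290+d[0]/4-.4,170+d[1]/4-.4); print(nm,tri(a,b),onz(a,.055),onz(b,.055))
E
python3 tri.py
```

```text
[  3   5  11  12 104] [278.0288 201.9808]
[  0   0  19  19 360] [362.9972 208.9889]
ball (array([ 0.6408, -0.0391,  0.2363]), np.float64(2.3350535145356145e-05))
band (array([ 0.4937, -0.0255,  0.0573]), np.float64(0.0022074848309492547)) [ 0.4934 -0.0278  0.055 ] [ 0.4939 -0.0236  0.055 ]
cornA(far) (array([ 0.4892, -0.0902,  0.0583]), np.float64(0.0045584257312825255)) [ 0.4858 -0.0913  0.055 ] [ 0.4927 -0.09    0.055 ]
cornB (array([0.4959, 0.0281, 0.0582]), np.float64(0.005069429113709634)) [0.4923 0.0276 0.055 ] [0.4994 0.0285 0.055 ]
tip (array([0.5752, 0.0623, 0.1526]), np.float64(0.001626944731916085)) [ 0.5306 -0.0048  0.055 ] [0.6368 0.1284 0.055 ]
hub (array([0.7388, 0.0493, 0.0666]), np.float64(0.0005868339210641664)) [0.7361 0.0421 0.055 ] [0.7476 0.0562 0.055 ]
```

The ball triangulates to (0.641, -0.039, 0.236), and its distance from the predicted pivot is 0.120 m, as specified. That puts the clamp angle at about 1.01. The bar is at about (0.495, -0.030, 0.055), the fixture yaw about -0.06 and the pointer about 0.53. Next I'll pinch the ball and swing it down along its arc.

```bash
cat > g.py <<'E'
from tri import *
YAW=-0.06; ex=np.array([np.cos(YAW),np.sin(YAW),0]); HINGE=np.array([.7345,-.0435,.055]); PIV=HINGE-.03*ex+[0,0,.079]
def ball(a): return PIV-.12*np.cos(a)*ex+[0,0,.12*np.sin(a)]
def barp(t): return HINGE-.24*np.cos(t)*ex+[0,0,.24*np.sin(t)]
def st(s=''): print(s,round(telemetry.read_time_s(),2),np.array(telemetry.read_tcp_pos()),'F',np.array(telemetry.read_wrist_force()).round(2),'w',round(telemetry.read_gripper_width(),4))
E
python3 - <<'E'
from g import *
b=np.array([.641,-.039,.236]); print(ball(1.01),barp(0))
O=[np.pi,0,YAW]
arm.move_pose(b+[0,0,.10],O); st()
eoat.move_gripper(.06,30)
arm.movel(b-[0,0,.019]); st('at ball'); cap('wrist','w1'); cap('scene','s1'); cap('side','d1')
E
```

```text
[ 0.6408 -0.0379  0.2356] [ 0.4949 -0.0291  0.055 ]
 1.51 [ 0.6408 -0.0389  0.3356] F [ 0.51  0.28 -0.44] w 0.0858
at ball 2.83 [ 0.6416 -0.0391  0.2185] F [-0.75  0.92  0.22] w 0.0599
```

View pics/w1.png

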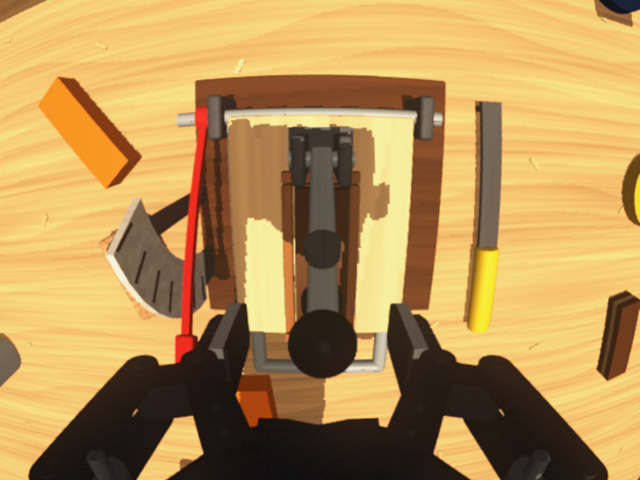

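```bash
python3 -c "
import cv2,numpy as np
a=cv2.imread('pics/s1.png')[150:300,200:350];b=cv2.imread('pics/d1.png')[150:300,290:440]
cv2.imwrite('pics/sd1.png',cv2.resize(np.hstack([a,b]),None,fx=2.6,fy=2.6,interpolation=2))"
```

```text
(no output)
```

View pics/sd1.png

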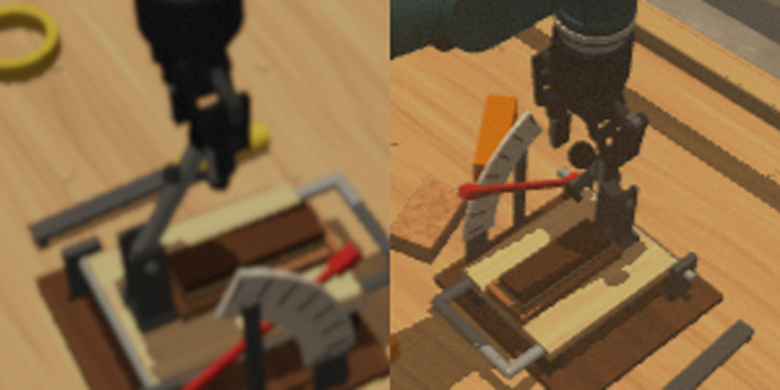

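Run:
```python
from g import *
for n in 'sd':
    c=pickle.load(open(f'pics/{n}1.pkl','rb'))
    K=np.array([[c['fx'],0,c['cx']],[0,c['fy'],c['cy']],[0,0,1]])
    P=np.array([[.6416,-.0391,.2185],[.6416,-.0391,.2375],[.641,-.039,.236],[.6416,.0,.2185],[.6416,-.079,.2185]])
    uv=cv2.projectPoints(P,np.array(c['rvec']),np.array(c['tvec']),K,None)[0][:,0]; print(n,uv)
    x0,y0=(240,170) if n=='s' else (330,170)
    im=cv2.resize(c['image'][y0:y0+70,x0:x0+70],None,fx=5.6,fy=5.6,interpolation=2)
    for p in uv: cv2.circle(im,tuple(int(q) for q in (p-[x0,y0]+.5)*5.6),3,(0,255,0),-1)
    cv2.imwrite(f'pics/{n}1z.png',im)
a,b=[cv2.imread(f'pics/{n}1z.png') for n in 'sd'];cv2.imwrite('pics/z1.png',np.hstack([a,b]))
```

```text
s [[278.3799 208.4975]
 [277.6556 201.6941]
 [278.0088 202.1546]
 [287.9384 220.7974]
 [269.0382 196.4766]]
d [[362.7556 213.538 ]
 [363.2162 208.5055]
 [362.9955 209.0007]
 [352.1726 206.0139]
 [373.9046 221.4646]]
```

View pics/z1.png

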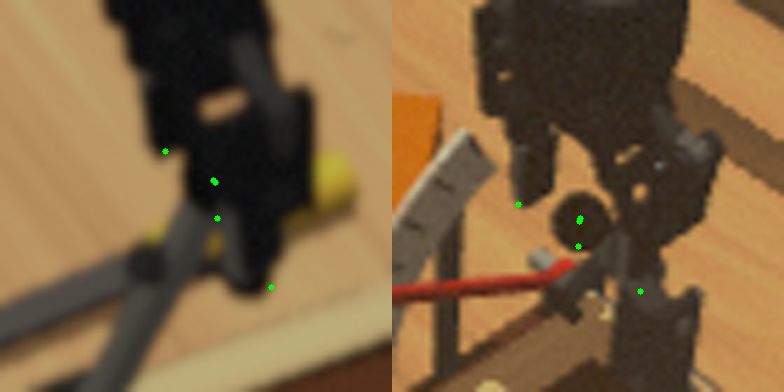

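The projected ball and TCP points line up with both images. The ball sits between the pads at about (580,220) in the zoomed side crop, so I'll grip it and follow the arc.

```bash
python3 - <<'E'
from g import *
off=np.array([0,0,-.022])
arm.movel(ball(1.005)+off,speed=.05)
eoat.move_gripper(.02,30); st('grip')
for a in np.arange(.9,-.001,-.1):
    arm.movel(ball(max(a,0))+off,speed=.06); st(round(a,2))
arm.movel(ball(-.015)+off,speed=.05); st('end')
cap('wrist','w2');cap('side','d2');cap('scene','s2')
E
python3 -c "
import cv2,numpy as np
a=cv2.imread('pics/s2.png')[180:330,200:350];b=cv2.imread('pics/d2.png')[180:330,290:440]
cv2.imwrite('pics/sd2.png',cv2.resize(np.hstack([a,b]),None,fx=2.6,fy=2.6,interpolation=2))"
```

```text
grip 3.62 [ 0.6402 -0.0407  0.2138] F [-0.53 -5.8   0.84] w 0.0263
0.9 3.98 [ 0.6297 -0.04    0.2067] F [-1.48 -5.99  1.64] w 0.0261
0.8 4.33 [ 0.6207 -0.0394  0.1988] F [-1.97 -5.98  1.45] w 0.026
0.7 4.68 [ 0.6124 -0.0389  0.1899] F [-2.53 -6.02  1.55] w 0.026
0.6 5.03 [ 0.6052 -0.0385  0.1801] F [-1.47 -6.1   1.47] w 0.0261
0.5 5.38 [ 0.599  -0.0381  0.1697] F [-1.79 -6.   -0.56] w 0.0257
0.4 5.73 [ 0.5939 -0.0378  0.1587] F [-0.62 -6.11 -0.63] w 0.0261
0.3 6.08 [ 0.59   -0.0375  0.1472] F [-0.01 -6.56 -1.21] w 0.0265
0.2 6.43 [ 0.5873 -0.0374  0.1356] F [ 0.45 -6.96 -1.41] w 0.0262
0.1 6.78 [ 0.5858 -0.0372  0.1238] F [ 1.29 -6.37 -2.48] w 0.026
0.0 7.13 [ 0.5853 -0.0372  0.1118] F [ 1.21 -6.54 -1.45] w 0.0262
end 7.38 [ 0.5854 -0.0372  0.1107] F [-0.19 -6.17 -0.78] w 0.0263
```

View pics/sd2.png

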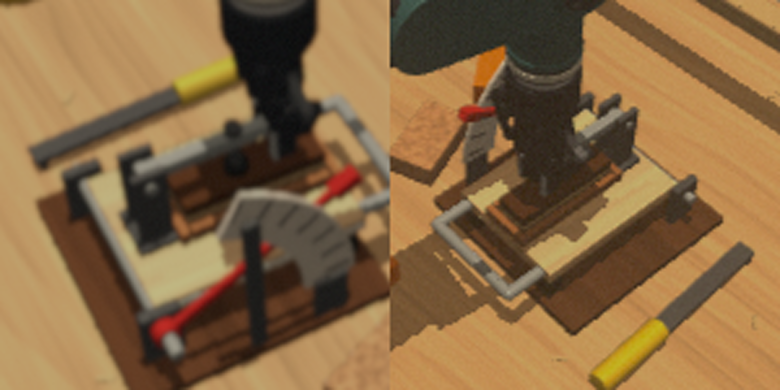

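View pics/w2.png

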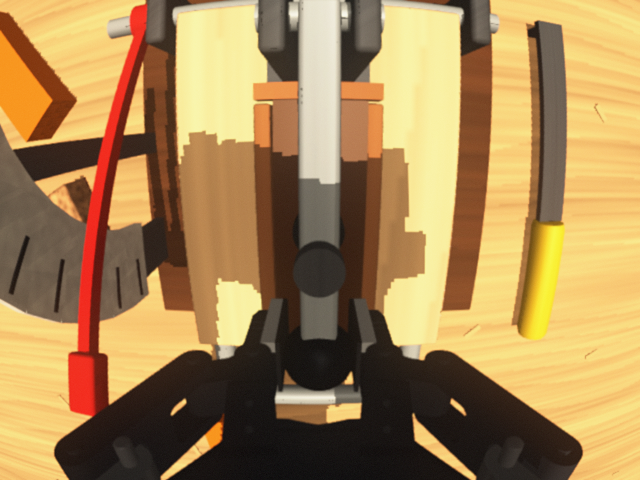

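The arm is close to level, with the ball held at about (320,355) in the wrist view, but there is no contact force yet. I'll press down until I feel the stop.

```bash
python3 - <<'E'
from g import *
p=np.array(telemetry.read_tcp_pos())
for i in range(5):
    arm.movel(ball(-.015)+[0,0,-.022-.0015*(i+1)],speed=.02); f=telemetry.read_wrist_force(); st(i)
    if f[2]>9: break
arm.dwell(.3); st()
eoat.move_gripper(.05); st('open'); 
arm.movel(np.array(telemetry.read_tcp_pos())+[0,0,.12],speed=.15)
O=[np.pi,0,YAW+np.pi/2]
arm.move_pose(barp(0)+[-.02,0,.2],O); st()
cap('wrist','w3');cap('side','d3');cap('scene','s3')
E
python3 -c "
import cv2,numpy as np
a=cv2.imread('pics/s3.png')[180:330,200:350];b=cv2.imread('pics/d3.png')[180:330,290:440]
cv2.imwrite('pics/sd3.png',cv2.resize(np.hstack([a,b]),None,fx=2.6,fy=2.6,interpolation=2))"
```

```text
0 7.78 [ 0.5854 -0.0373  0.1095] F [-0.03 -6.41 -0.05] w 0.0261
1 8.03 [ 0.5854 -0.0372  0.1093] F [-1.93 -5.36  5.74] w 0.026
2 8.28 [ 0.5854 -0.0373  0.1093] F [-5.13 -6.27 10.11] w 0.0265
 8.58 [ 0.5854 -0.0373  0.1093] F [-5.33 -5.94 11.13] w 0.0261
open 8.94 [ 0.5845 -0.0341  0.105 ] F [ 0.44  0.88 -0.15] w 0.0498
 11.3 [ 0.4749 -0.0291  0.2544] F [0.57 0.41 0.3 ] w 0.0499
```

View pics/sd3.png

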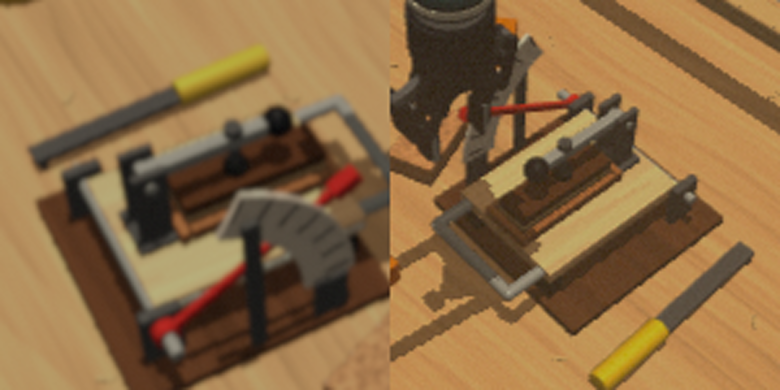

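View pics/w3.png

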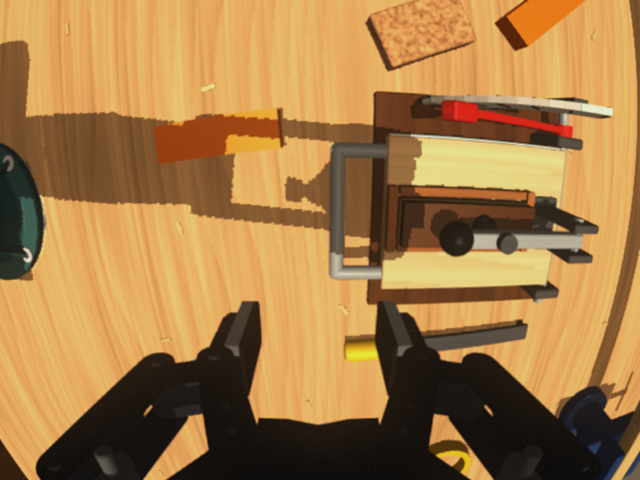

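The stop was felt at 11 N, and the arm stays down after release: ball at about (277,122) in the scene crop and (536,168) in the side crop. The wrist view shows the bar from (337,147) to (337,273). I'll cross-check the ball height and the bar position before gripping.

Run:
```python
from g import *
S=pickle.load(open('pics/s3.pkl','rb'));D=pickle.load(open('pics/d3.pkl','rb'))
print('ball',tri(ray(S,200+277/2.6-.4,180+122/2.6-.4),ray(D,290+146/2.6-.4,180+168/2.6-.4)),ball(0))
c=pickle.load(open('pics/w3.pkl','rb'));R=cv2.Rodrigues(np.array(c['rvec'],float))[0];t=np.array(c['tvec']).reshape(3)
def fray(u,v):
    d=np.array([(u-c['cx'])/c['fx'],(v-c['cy'])/c['fy']]);r=np.hypot(*d);d=np.r_[d/r*np.sin(r),np.cos(r)];return -R.T@t,R.T@d
a,b,m=[onz(fray(*p),.055) for p in((337,150),(336,271),(336.5,210))];print(a,b,m,'yaw',np.arctan2(-(a-b)[0],(a-b)[1]),barp(0))
print('ball via wrist',onz(fray(457,238),.134))
```

```text
ball (array([ 0.584 , -0.0353,  0.1356]), np.float64(0.0013637410804014992)) [ 0.5848 -0.0345  0.134 ]
[0.4941 0.0284 0.055 ] [ 0.4874 -0.0896  0.055 ] [ 0.4907 -0.0279  0.055 ] yaw -0.05658455386538275 [ 0.4949 -0.0291  0.055 ]
ball via wrist [ 0.5806 -0.0362  0.134 ]
```

Ball height is 0.1356 against the expected 0.134, and three sources put the bar at x of about 0.491 to 0.495. I'll pinch the bar now.

Run:
```python
from g import *
off=np.array([-.001,0,-.021])
eoat.move_gripper(.042,60)
arm.movel(barp(0)+off+[0,0,.06],frame=[np.pi,0,YAW+np.pi/2],speed=.15); st()
arm.movel(barp(0)+off,speed=.06); st('down')
eoat.move_gripper(.008,60); st('grip'); cap('wrist','w4');cap('side','d4')
```

```text
12.93 [ 0.4947 -0.0293  0.0951] F [ 0.36 -0.09  0.18] w 0.0419
down 14.08 [ 0.492  -0.0289  0.033 ] F [-5.44 -0.36  3.09] w 0.042
grip 14.46 [ 0.4923 -0.029   0.0337] F [-5.58  0.56  3.39] w 0.0118
```

View pics/w4.png

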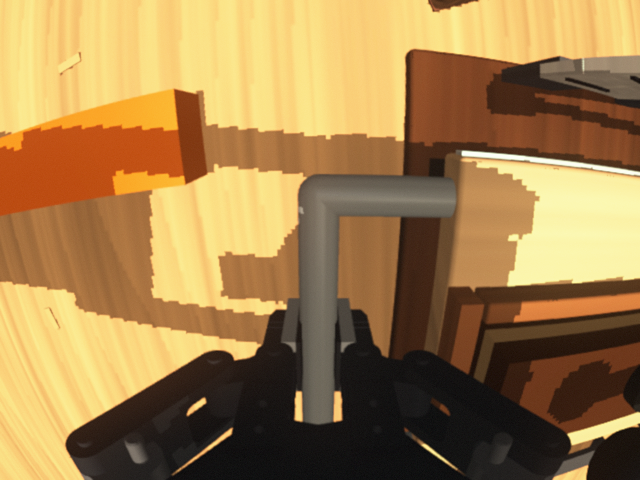

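The bar is gripped between the pads at about (318,330). There is a mild force of about 6 N. I'll lift in steps along the arc while watching the force.

```bash
python3 - <<'E'
from g import *
off=np.array(telemetry.read_tcp_pos())-barp(0)
for t in np.arange(.06,.49,.06):
    arm.movel(barp(t)+off,speed=.07); st(round(t,2))
    if np.linalg.norm(telemetry.read_wrist_force())>35: print('stop');break
arm.dwell(.3);st(); cap('side','d5');cap('scene','s5');cap('wrist','w5')
E
python3 -c "
import cv2,numpy as np
a=cv2.imread('pics/s5.png')[180:330,200:350];b=cv2.imread('pics/d5.png')[180:330,290:440]
cv2.imwrite('pics/sd5.png',cv2.resize(np.hstack([a,b]),None,fx=2.6,fy=2.6,interpolation=2))"
```

```text
0.06 14.91 [ 0.4927 -0.029   0.048 ] F [ 1.59 -0.32 -5.55] w 0.0122
0.12 15.27 [ 0.4939 -0.0291  0.0626] F [ 1.23 -0.32 -5.42] w 0.0125
0.18 15.62 [ 0.496  -0.0292  0.077 ] F [-0.57 -0.26 -3.92] w 0.0121
0.24 15.98 [ 0.4989 -0.0294  0.0913] F [-2.54  0.26 -3.5 ] w 0.0124
0.3 16.34 [ 0.5027 -0.0296  0.1055] F [-4.77  0.85 -2.83] w 0.0121
0.36 16.7 [ 0.5073 -0.03    0.1197] F [-5.31 -0.47 -0.41] w 0.0122
0.42 17.06 [ 0.5129 -0.0303  0.1337] F [-8.97  0.1  -0.44] w 0.0119
0.48 17.42 [ 0.519  -0.0307  0.147 ] F [-9.37 -0.08  0.45] w 0.0118
 17.72 [ 0.5188 -0.0307  0.1466] F [-9.12 -0.5   1.62] w 0.0119
```

View pics/sd5.png

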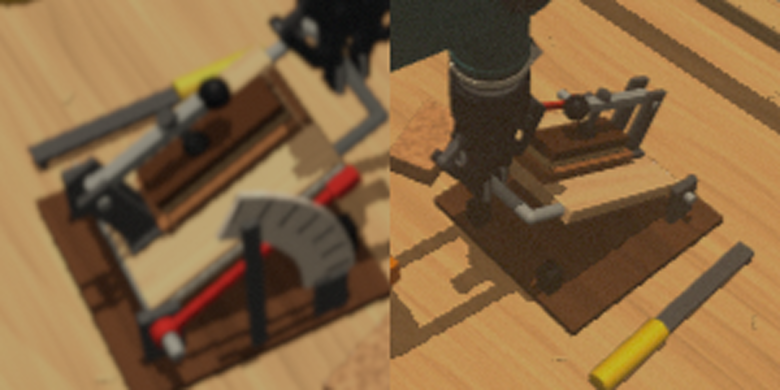

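View pics/w5.png

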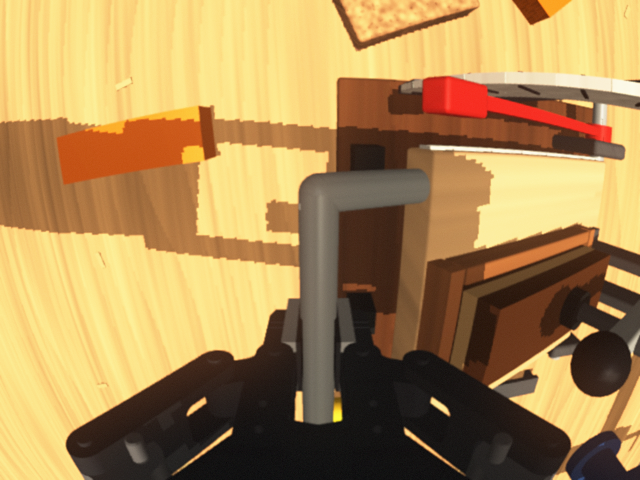

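The board is tilted, with its stripe nearly parallel to the pointer in the scene view. I'll measure the tilt from the light wood surface and refit the pointer.

```bash
cat > meas.py <<'E'
from g import *
import sys
k=sys.argv[1]
ey=np.array([-ex[1],ex[0],0])
for n,nm,(x0,y0,x1,y1) in(('s','scene',(200,180,350,330)),('d','side',(290,170,440,320))):
    c=pickle.load(open(f'pics/{n}{k}.pkl','rb')); W=pts(c); hsv=cv2.cvtColor(c['image'],cv2.COLOR_BGR2HSV)
    B=np.zeros((480,640),bool);B[y0:y1,x0:x1]=1; B&=np.isfinite(W[...,2]); W=np.nan_to_num(W)
    L=W-HINGE; X=L@ex;Y=L@ey;Z=L[...,2]
    m=B&((hsv[...,0]<6)|(hsv[...,0]>174))&(hsv[...,1]>170)&(hsv[...,2]>80)&(abs(Y-.096)<.025)
    a=np.polyfit(X[m],Z[m],1); print(nm,'pointer',m.sum(),-np.arctan(a[0]),a[1])
    # board upper surface: off pocket strips
    m=B&(abs(Y)<.072)&(abs(Y)>.035)&(X<-.04)&(X>-.19)&(hsv[...,1]<150)&(hsv[...,2]>100)&(Z>.0)&(hsv[...,0]>12)&(Z<.2)
    x,z=X[m],Z[m]
    for _ in range(4):
        a=np.polyfit(x,z,1); r=abs(z-np.polyval(a,x)); s=r<max(.004,2*np.median(r)); x,z=x[s],z[s]
    print('board',len(x),-np.arctan(a[0]),a[1],'expected offset',.009/np.cos(np.arctan(a[0])))
    m=B&(abs(Y)<.02)&(abs(X+.1)<.12)&(hsv[...,2]<50)
E
python3 meas.py 5; python3 meas.py 0
```

```text
scene pointer 340 0.5291543457495596 0.005244958239164455
board 875 0.47287466166850556 0.009976747715197468 expected offset 0.010109375452294128
side pointer 6 0.49106772396712367 0.00513118081422987
board 408 0.4688484715560677 0.010714136393924403 expected offset 0.010088677135913824Traceback (most recent call last):
  File "meas.py", line 6, in <module>
    c=pickle.load(open(f'pics/{n}{k}.pkl','rb')); W=pts(c); hsv=cv2.cvtColor(c['image'],cv2.COLOR_BGR2HSV)
                  ~~~~^^^^^^^^^^^^^^^^^^^^^^^^^
FileNotFoundError: [Errno 2] No such file or directory: 'pics/s0.pkl'
```

The board is at 0.472 and the pointer at 0.53, with the scene and side views agreeing on the board. I'll raise it the remaining 0.058, easing x back 1.5 mm to relieve the radial force.

```bash
python3 - <<'E'
from g import *
p=np.array([.519,-.0307,.147])+barp(.53)-barp(.472)+[-.0015,0,0]
arm.movel(p,speed=.04); arm.dwell(.8); st()
cap('side','d6');cap('scene','s6');
E
python3 meas.py 6
python3 -c "
import cv2,numpy as np
a=cv2.imread('pics/s6.png')[180:330,200:350];b=cv2.imread('pics/d6.png')[180:330,290:440]
cv2.imwrite('pics/sd6.png',cv2.resize(np.hstack([a,b]),None,fx=2.6,fy=2.6,interpolation=2))"
```

```text
19.2 [ 0.5254 -0.0311  0.1591] F [ 5.61 -0.48 -5.  ] w 0.012
scene pointer 342 0.5305575423739829 0.005265940715806785
board 915 0.526576688068184 0.01051616797526283 expected offset 0.010410249304478751
side pointer 12 0.4968258886846622 0.004927255238860166
board 367 0.5249491838898689 0.010979658480335748 expected offset 0.01040042310528683
```

View pics/sd6.png

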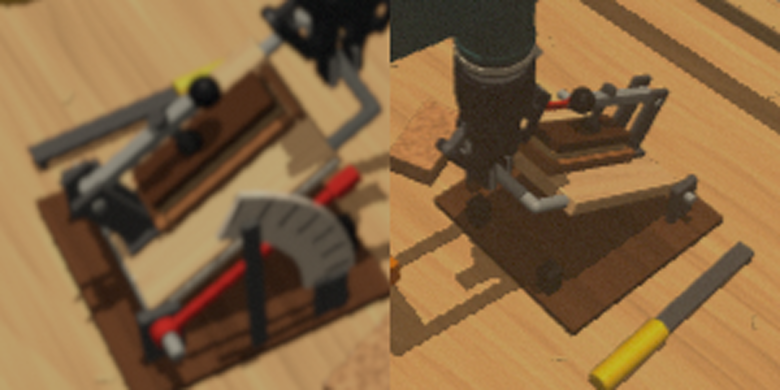

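The board reads 0.526 against the pointer's 0.53. As a last check before handing in, I'll triangulate the ball in the board frame to confirm the clamp angle, and check stillness.

Run:
```python
from g import *
S=pickle.load(open('pics/s6.pkl','rb'));D=pickle.load(open('pics/d6.pkl','rb'))
p,g=tri(ray(S,200+203/2.6-.4,180+91/2.6-.4),ray(D,290+192/2.6-.4,180+100/2.6-.4))
d=p-HINGE;t=.526;x,z=d@ex,d[2]; bx,bz=x*np.cos(t)-z*np.sin(t),x*np.sin(t)+z*np.cos(t)
print('ball',p,g,'board frame',bx,bz,'expect -.150 .079; clamp angle',np.arctan2(bz-.079,-.03-bx))
# blank top
W=np.nan_to_num(pts(S));L=W-HINGE;ey=np.array([-ex[1],ex[0],0]);X=L@ex;Y=L@ey;Z=L[...,2]
BX,BZ=X*np.cos(t)-Z*np.sin(t),X*np.sin(t)+Z*np.cos(t)
m=(abs(BZ-.041)<.006)&(abs(Y)<.04)&(abs(BX+.12)<.09)
print('blank top',m.sum(),np.percentile(BX[m],[2,98]),np.percentile(Y[m],[2,98]),'expect -.185..-.055, +-.020')
st(); print(np.abs(telemetry.read_joint_velocities()).max())
workorder.hand_in(); st('handed in')
```

```text
ball [ 0.6439 -0.0409  0.2007] 0.0002490539600179462 board frame -0.151504147100059 0.08048029586507158 expect -.150 .079; clamp angle 0.012182486507414346
blank top 995 [-0.1844 -0.0397] [-0.0224  0.018 ] expect -.185..-.055, +-.020
 19.3 [ 0.5254 -0.0311  0.1591] F [ 5.12  0.35 -6.5 ] w 0.0119
0.001682654280964545
the job is handed in; nothing more can be done
the job is handed in; nothing more can be done
```

The clamp is down, the board is held in line with the red pointer, and I handed the job in at about 19.3 s with the gripper still on the bar. I have no verdict back from the system.

- **Clamp:** I pinched the black knob and swung the arm down along its arc. I then pressed until it stopped at about 11 N, with the board still flat. After lifting, the clamp angle measured about 0.01 rad (limit 0.06).
- **Board:** The board measured 0.525–0.527 rad in the two camera views. The pointer measured 0.531 rad, so the gap is about 0.005 rad (limit 0.07). Joint speeds were near zero, and the gripper was pushing on the bar with roughly 5–8 N.
- **Blank:** Its front end and sides were where they should be to within about 3 mm. Its hinge-side end read about 15 mm too far, probably because the clamp parts there fell into the measured area. I did not check that end separately.
- **Pointer reading from the side camera:** In the last pictures it gave 0.497 rad, but from only 12 visible pixels because the gripper blocked the view. Its earlier clear view gave 0.526 rad, and two other estimates gave 0.53, so I used 0.53.
- **Gripping the bar:** The fingers touched something lightly, about 6 N, just before they closed on the bar. It eased once the board began to lift.
- **Other items:** The pointer read the same before and after, and I saw nothing else disturbed around the fixture. I did not measure the glue, mug, tape or spare blank again at the end.

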